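# Unstack the polished specimen mounts into their storage capsules

## Robot

A 6-joint arm with a two-finger parallel gripper is mounted at the origin on a cart in front of the work surface, level with it; the furniture and walls round the work are solid. World frame = base frame: x ahead of the robot, y to its left, z up, the work surface at z = 0. Lengths are in mm, angles in rad, forces in N, time in s.
With the tool pointing down it reaches from about 350 to 875 mm from the base axis. Payload 4.2 kg.
Tool frame: the origin (TCP) lies at the very end of the fingers, on their centre line; the grasp point (between the pads) lies 19 mm behind it (arm.grip_point_offset is the distance from the TCP to the grasp point, in mm); z points along the fingers, y is the direction in which the jaws open and shut (so a half turn about z gives the same grasp; the last joint's range is limited). The gripper opens to 85 mm and grips with 20 to 120 N. Pads are 22 mm wide; open, the fingers measure 114 mm over their backs; the gripper's body (76 mm by 85 mm) begins 54 mm behind the grasp point. The pads swing forward as they close: fully open they stand 13 mm farther back than shut.
Start: joints at [1.562, 0.385, 0.008, 0, -1.194, -0.259], TCP at [165.35, 602.709, 231.312] pointing down, gripper open.
Joint ranges: [-3.14, 3.14], [-1.21, 2.06], [-1.07, 1.41], [-3.16, 2.05], [-2.99, -0.16], [-3.1, 3.1]. Speed limits (rad/s): [2.79, 2.79, 3.14, 3.14, 3.14, 3.14].

## Interface

Orientations are given as a unit quaternion [x, y, z, w].
In Python, from bench import arm gives the robot as it stands.
- The arm moves only by the tool drive_tool, never from a script. Its argument "steps" is a list of rows, each a list of 5 numbers: the shift along the tool's x, y, z in m, then the turn about the tool's z in degrees, then the finger opening in m, from 0 to 0.0854. A call has 1 to 20 rows; each row shifts and turns the commanded pose from where the row before left it, along the tool's axes as they then stand; what a row does not reach is not made up. A row lasts 1/10 s, in which the tool goes at most 50 mm and 8.59 degrees, less where a joint would pass 70% of its speed; a pose out of reach is approached as far as the arm can. A call is refused whole if a number of a shift passes 0.05 or a number of a turn 8.59, either way. A call with a gripper value outside its range is refused whole. The fingers move at their own pace and stop on an object; the grip force is fixed at half the most. Time passes only in rows, so rows that do not move let the fingers close. It gives the time, the measured TCP pose, the force and the opening at its end, in the units of the state.
- arm.read_state(): the state, without advancing time (a new reading comes with each control period).
- arm.get_image(name): name is "scene" or "top" or "wrist"; returns (picture, depth): 400x640x3 uint8, blue, green, red; 400x640 float32, mm along the optical axis (not along the pixel's ray), 0 where there is no reading.
- arm.camera_params(name): a dict with "K" (3x3 intrinsics, pixels), "world_to_cam" (4x4, takes a point from world to camera coordinates); the wrist camera has in their place "mount" (4x4, takes a point from camera to tool coordinates, whose origin is the TCP and whose axes are the flange's). Camera axes: x right, y up, looking along -z (the intrinsics and any distortion apply to the point x, -y, -z); pixel columns grow to the right and rows downward; lengths in mm; the calibration is good to about 2 mm. A picture is of the moment at which its call begins: read the wrist's pose just before it. camera_params takes no time and is no camera call.
- arm.job_done(): hands the job in, once; it reports no verdict.
The state is a dict: "clock": time; "joints": joint angles; "joint_vel": joint speeds; "joint_efforts": joint torques, N m; "position": TCP position; "ee_rot": TCP orientation; "contact_force": force on the tool from outside, world axes, zero at the start; "wrist_torque": the same for the moment, N m; "gripper_width": finger opening in mm.
Only numpy, scipy, OpenCV 4.12 (cv2) and the standard library are available. Lean on these libraries where they do the work, as an engineer would, in place of code of your own. Each camera call takes 0.05 s, during which the arm holds its last target.

## Task

Polished specimen mounts were left piled on one another in two stacks, where their faces scratch. Take the stacks apart and set each of the five mounts, polished face up, down flat on the floor of the open white capsule made for its shape and size. Do not let any mount tip over on the way.

Things in the scene. Friction and masses are not known exactly. Their poses are not given: they have to be found in the camera images.
- mount_round_50: Mounted specimen: grey moulded resin disc, 50 mm across, 22 mm high, rigid, 15 to 120 g, with a round steel gear section set flush in its polished top face. Origin at the centre of its underside, z up. Stands on the bench at the bottom of one stack. Grip it across its diameter on the upper half of its height.
- mount_round_38: Mounted specimen: black moulded resin disc, 38 mm across, 22 mm high, rigid, 15 to 120 g, with three parallel steel strips set flush in its polished top face. Origin at the centre of its underside, z up. Second layer of one of the two stacks (either one), under the 25 mm disc. Grip it across its diameter on the upper half of its height.
- mount_round_25: Mounted specimen: grey moulded resin disc, 25 mm across, 22 mm high, rigid, 15 to 120 g, with a small round brass section set flush in its polished top face. Origin at the centre of its underside, z up. Lies on the 38 mm disc, as third layer. Grip it across its diameter on the upper half of its height.
- mount_oblong_60: Mounted specimen: grey moulded resin oblong block, 60 mm long (its x axis) by 36 mm wide (its y axis), 22 mm high, rigid, 15 to 120 g, with a T-shaped steel weld section set flush in its polished top face. Origin at the centre of its underside, z up. Stands on the bench at the bottom of the other stack. Grip it across its width on the upper half of its height.
- mount_oblong_38: Mounted specimen: black moulded resin oblong block, 38 mm long (its x axis) by 20 mm wide (its y axis), 22 mm high, rigid, 15 to 120 g, with one aluminium strip set flush in its polished top face. Origin at the centre of its underside, z up. Second layer of the stack without the 38 mm disc; nothing on it. Grip it across its width on the upper half of its height.
- capsule_round_50: Storage capsule for the 50 mm disc: open shallow cup of white plastic with a dark padded floor, round, inside 61 mm across, outside 66 mm; its floor is 3 mm and its rim 10 mm above the bench, so a mount seated in it stands 15 mm proud of the rim. It stays put on the bench. Origin at the centre of its underside, z up.
- capsule_round_38: Storage capsule for the 38 mm disc: open shallow cup of white plastic with a dark padded floor, round, inside 49 mm across, outside 54 mm; its floor is 3 mm and its rim 10 mm above the bench, so a mount seated in it stands 15 mm proud of the rim. It stays put on the bench. Origin at the centre of its underside, z up.
- capsule_round_25: Storage capsule for the 25 mm disc: open shallow cup of white plastic with a dark padded floor, round, inside 36 mm across, outside 41 mm; its floor is 3 mm and its rim 10 mm above the bench, so a mount seated in it stands 15 mm proud of the rim. It stays put on the bench. Origin at the centre of its underside, z up.
- capsule_oblong_60: Storage capsule for the 60 mm oblong block: open shallow cup of white plastic with a dark padded floor, oblong, inside 71 mm (its x axis) by 47 mm (its y axis), outside 76 by 52 mm; its floor is 3 mm and its rim 10 mm above the bench, so a mount seated in it stands 15 mm proud of the rim. It stays put on the bench. Origin at the centre of its underside, z up.
- capsule_oblong_38: Storage capsule for the 38 mm oblong block: open shallow cup of white plastic with a dark padded floor, oblong, inside 49 mm (its x axis) by 31 mm (its y axis), outside 54 by 36 mm; its floor is 3 mm and its rim 10 mm above the bench, so a mount seated in it stands 15 mm proud of the rim. It stays put on the bench. Origin at the centre of its underside, z up.

How it is judged (in metres and radians):
At the end, for the whole second after the job is handed in: Each of the five mounts rests in its own capsule, released and still: centre within 8 mm of the capsule's centre, underside on the capsule's floor (within 2.5 mm), polished face up within 0.1 rad (horizontal distance between mount_round_50 and capsule_round_50 below 0.008 m and z of mount_round_50 in the frame of capsule_round_50 between 0.001 and 0.0055 m and angle between each of mount_round_50, mount_round_38, mount_round_25, mount_oblong_60, mount_oblong_38's own z axis and vertical below 0.1 rad and linear speed of each of mount_round_50, mount_round_38, mount_round_25, mount_oblong_60, mount_oblong_38 below 0.02 m/s and horizontal distance between mount_round_38 and capsule_round_38 below 0.008 m and z of mount_round_38 in the frame of capsule_round_38 between 0.001 and 0.0055 m and horizontal distance between mount_round_25 and capsule_round_25 below 0.008 m and z of mount_round_25 in the frame of capsule_round_25 between 0.001 and 0.0055 m and horizontal distance between mount_oblong_60 and capsule_oblong_60 below 0.008 m and z of mount_oblong_60 in the frame of capsule_oblong_60 between 0.001 and 0.0055 m and horizontal distance between mount_oblong_38 and capsule_oblong_38 below 0.008 m and z of mount_oblong_38 in the frame of capsule_oblong_38 between 0.001 and 0.0055 m); the robot touches nothing.
It fails at once if a mount tips over (leans more than 0.6 rad) (angle between any of mount_round_50, mount_round_38, mount_round_25, mount_oblong_60, mount_oblong_38's own z axis and vertical above 0.6 rad).
It also fails if it takes over 112 s, if anything falls off the work surface, if the arm or the gripper's body presses on something with over 40 N, if the wrist force passes 120 N, or if a joint passes its speed limit or range.

## Working session

There is one attempt and no reset: what is moved stays moved. The work goes in short steps, Python scripts to look and compute and a tool call to move; the robot and the scene stay as the last step left them, time stands still between calls to the robot, and variables do not carry over. Pictures are saved under pics/ and viewed, and the job is handed in when it is done.

Besides the shell and the picture viewer there is one more tool, called after "Request:" by a JSON object that holds its "api" and its "payload". drive_tool: Moves the arm, as the interface text tells. Its arguments: {"type":"object","properties":{"steps":{"type":"array"}},"required":["steps"]}

```bash
ls; mkdir -p pics; python3 - <<'E'
from bench import arm
import cv2,numpy as np
s=arm.read_state();print(s)
for n in("scene","top"):
    im,d=arm.get_image(n);cv2.imwrite(f"pics/{n}0.png",im);np.save(f"pics/{n}0.npy",d)
    p=arm.camera_params(n);print(p)
print(arm.camera_params("wrist"))
E
```

```text
pics
{'clock': 0.0, 'joints': array([ 1.56157810e+00,  3.85547135e-01,  6.62498806e-03, -4.90143906e-04,
       -1.19398600e+00, -2.58608376e-01]), 'joint_vel': array([-0.00040456,  0.00022599,  0.00219621, -0.00042081, -0.00163218,
        0.00030715]), 'joint_efforts': array([-1.28087442e-03, -3.92286336e+01,  1.88398987e+01,  4.18635383e+00,
       -4.58396549e-03,  3.60597141e-06]), 'position': array([165.22212861, 602.16382568, 230.22824887]), 'ee_rot': array([ 9.91034351e-01, -1.33602951e-01, -9.46884259e-05,  1.07604345e-03]), 'contact_force': array([0.47002794, 0.20582773, 1.00651571]), 'wrist_torque': array([ 0.01692206, -0.02933026, -0.02215322]), 'gripper_width': 85.24346192797096}
{'K': array([[476.39518175,   0.        , 321.22404538],
       [  0.        , 476.39518175, 199.07990638],
       [  0.        ,   0.        ,   1.        ]]), 'world_to_cam': array([[ 8.44767449e-01, -5.34913280e-01,  1.53538226e-02,
        -3.51446054e+02],
       [ 3.23995930e-01,  5.34087954e-01,  7.80881998e-01,
        -3.00804252e+02],
       [-4.25904442e-01, -6.54689118e-01,  6.244898
[... 451 characters left out ...]
5.29796623e+02],
       [-2.14461445e-01,  1.49638479e-02,  9.76617823e-01,
        -8.02493175e+02],
       [ 0.00000000e+00,  0.00000000e+00,  0.00000000e+00,
         1.00000000e+00]])}
{'K': array([[320.09771412,   0.        , 314.29307518],
       [  0.        , 320.09771412, 199.42759829],
       [  0.        ,   0.        ,   1.        ]]), 'mount': array([[ 1.10684134e-03,  9.44853728e-01,  3.27490774e-01,
         8.33539047e+01],
       [ 9.99999316e-01, -9.21765162e-04, -7.20348025e-04,
        -3.08544391e-01],
       [-3.78753931e-04,  3.27491347e-01, -9.44854102e-01,
        -1.41934359e+02],
       [ 0.00000000e+00,  0.00000000e+00,  0.00000000e+00,
         1.00000000e+00]])}
```

View pics/scene0.png

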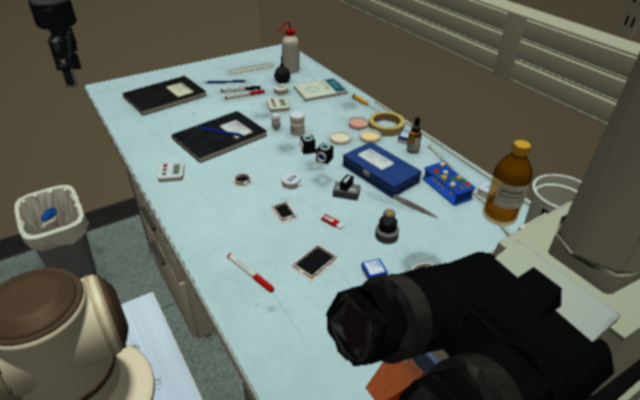

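View pics/top0.png

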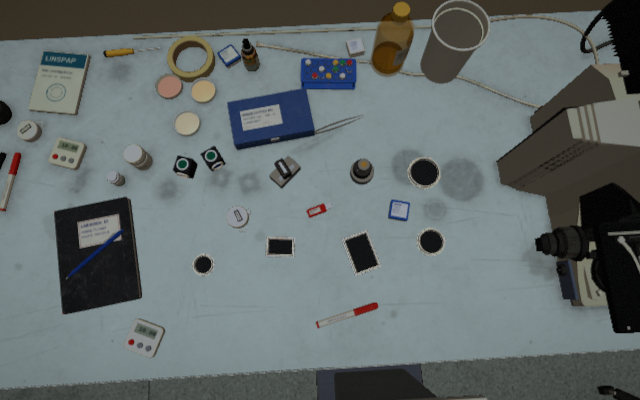

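```bash
python3 - <<'E'
import cv2
im=cv2.imread("pics/top0.png")
c=im[130:280,190:460];cv2.imwrite("pics/topc.png",cv2.resize(c,None,fx=2.95,fy=2.95,interpolation=cv2.INTER_CUBIC))
im=cv2.imread("pics/scene0.png")
c=im[150:290,220:440];cv2.imwrite("pics/scc.png",cv2.resize(c,None,fx=3.6,fy=3.6,interpolation=cv2.INTER_CUBIC))
E
```

```text
(no output)
```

View pics/topc.png

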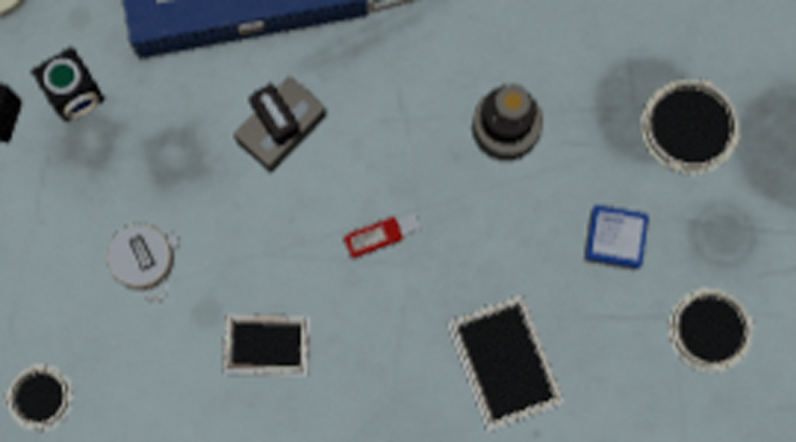

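View pics/scc.png

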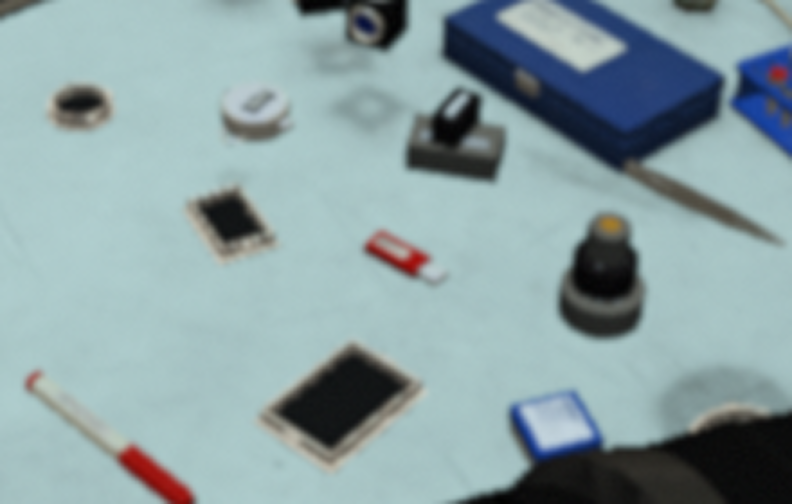

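```bash
cat > h.py <<'E'
import numpy as np,cv2
from bench import arm
from scipy.spatial.transform import Rotation as R
def cam(n,state=None):
    p=arm.camera_params(n);K=p["K"]
    if n=="wrist":
        M=p["mount"];T=np.eye(4);T[:3,:3]=R.from_quat(state["ee_rot"]).as_matrix();T[:3,3]=state["position"]
        C=T@M
    else: C=np.linalg.inv(p["world_to_cam"])
    return K,C
def p2w(uv,z,KC):
    K,C=KC
    uv=np.atleast_2d(np.float64(uv))
    d=np.c_[(uv[:,0]-K[0,2])/K[0,0],-(uv[:,1]-K[1,2])/K[1,1],-np.ones(len(uv))]@C[:3,:3].T
    o=C[:3,3]
    return o+d*((z-o[2])/d[:,2])[:,None]
def w2p(P,KC):
    K,C=KC
    c=(np.linalg.inv(C)@np.r_[P,1])[:3]
    return np.array([K[0,0]*c[0]/-c[2]+K[0,2],K[1,1]*-c[1]/-c[2]+K[1,2]])
def blob(im,seed,KC,z,thr=50):
    g=im.max(2);m=(g<thr).astype(np.uint8)
    n,l,st,ce=cv2.connectedComponentsWithStats(m)
    k=l[int(seed[1]),int(seed[0])]
    if k==0: print("seed not dark",seed,g[int(seed[1]),int(seed[0])]);return
    cs,_=cv2.findContours((l==k).astype(np.uint8),cv2.RETR_EXTERNAL,cv2.CHAIN_APPROX_NONE)
    c=max(cs,key=cv2.contourArea)[:,0,:]
    w=p2w(c,z,KC)[:,:2].astype(np.float32)
    r=cv2.minAreaRect(w);M=cv2.moments(w)
    return np.round([M['m10']/M['m00'],M['m01']/M['m00']],1),np.round(r[0],1),np.round(r[1],1),round(r[2],1)
E
python3 - <<'E'
from h import *
im=cv2.imread("pics/top0.png");KC=cam("top")
for n,s in dict(r50=(424,172),r38=(430,241),r25=(203,264),o60=(362,253),o38=(281,246)).items():
    print(n,blob(im,s,KC,6))
for n,p,z in (("r25top",(190+514/2.95,130+101/2.95),66),("r50low",(190+508/2.95,130+158/2.95),22),("r50L",(190+473/2.95,130+124/2.95),22),("r50R",(190+542/2.95,130+124/2.95),22),("o38top",(190+270/2.95,130+107/2.95),44)):
    print(n,p2w(p,z,KC).round(1))
c=np.array([(234,134),(289,76),(327,107),(271,150+6)]);c=c/2.95+[190,130]
print(p2w(c,22,KC).round(1))
E
```

```text
r50 (array([604.9, -85. ]), array([605.1, -84.5]), array([53.4, 53.7]), 84.1)
r38 (array([456.3, -83.1]), array([455.8, -83.6]), array([41.2, 43.8]), 83.8)
r25 (array([436.5, 385.8]), array([436.5, 385.9]), array([29.6, 29.3]), 43.3)
o60 (array([442. ,  62.2]), array([442.2,  62. ]), array([68.3, 43.8]), 16.9)
o38 (array([463.8, 227.3]), array([463.5, 227.6]), array([45.7, 26.8]), 86.7)
r25top [[611.   48.1  66. ]]
r50low [[582.9  50.1  22. ]]
r50L [[609.2  73.   22. ]]
r50R [[606.4  24.   22. ]]
o38top [[623.2 214.9  44. ]]
[[611.7 242.7  22. ]
 [652.5 202.   22. ]
 [627.8 176.   22. ]
 [594.  217.2  22. ]]
```

Request:
{"api": "drive_tool", "payload": {"steps": [[0.02,0.013,0,0,0.0854],[0.038,0.026,0,0,0.0854],[0.038,0.026,0,0,0.0854],[0.038,0.026,0,0,0.0854],[0.038,0.026,0,0,0.0854],[0.038,0.026,0,0,0.0854],[0.038,0.026,0,0,0.0854],[0.038,0.026,0,0,0.0854],[0.038,0.026,0,0,0.0854],[0.038,0.026,0,0,0.0854],[0.038,0.026,0,0,0.0854],[0.038,0.026,0,0,0.0854],[0.038,0.026,0,0,0.0854],[0.038,0.026,0,0,0.0854],[0.02,0.015,0,0,0.0854],[0,0,0,0,0.0854],[0,0,0,0,0.0854]]}}

```text
clock: 1.8
position: [583.2, 107.9, 230.5]
ee_rot: [0.991, -0.134, -0.001, 0.0]
contact_force: [-0.7, -0.2, 0.2]
gripper_width: 85.2
```

```bash
cat >> h.py <<'E'
def shot(tag):
    s=arm.read_state();im,d=arm.get_image("wrist")
    cv2.imwrite(f"pics/w{tag}.png",im);np.savez(f"pics/w{tag}.npz",q=s["ee_rot"],p=s["position"],d=d)
    return im,d,cam("wrist",s),s
def load(tag):
    z=np.load(f"pics/w{tag}.npz");return cv2.imread(f"pics/w{tag}.png"),z["d"],cam("wrist",dict(ee_rot=z["q"],position=z["p"]))
def st():
    s=arm.read_state();M=R.from_quat(s["ee_rot"]).as_matrix()
    print("t",round(s["clock"],2),"pos",s["position"].round(1),"yaw jaw deg",round(np.degrees(np.arctan2(M[1,1],M[0,1])),1),"zax",M[:,2].round(4),"w",round(s["gripper_width"],1),"F",s["contact_force"].round(1),"j",s["joints"].round(2))
    return s,M
def go(x,y,z=None,jaw=None):
    "print turn needed to bring the jaw axis to angle jaw (deg), then tool-frame shift (m) after that turn"
    s,M=st();t=0
    if jaw is not None:
        cur=np.degrees(np.arctan2(M[1,1],M[0,1]))
        t=-((jaw-cur+90)%180-90)
        M=M@R.from_euler('z',t,degrees=True).as_matrix()
    p=s["position"];d=np.array([x,y,p[2] if z is None else z])-p
    print("turn",round(t,1),"shift",(M.T@d/1000).round(4),"norm",round(np.linalg.norm(d)/1000,3))
E
python3 - <<'E'
from h import *
st();shot("1")
E
```

```text
t 1.8 pos [583.2 107.9 230.5] yaw jaw deg -105.4 zax [-1.5e-03 -3.0e-04 -1.0e+00] w 85.2 F [-0.7 -0.2  0.2] j [ 0.46  0.33 -0.07 -0.   -1.17  0.85]
```

View pics/w1.png

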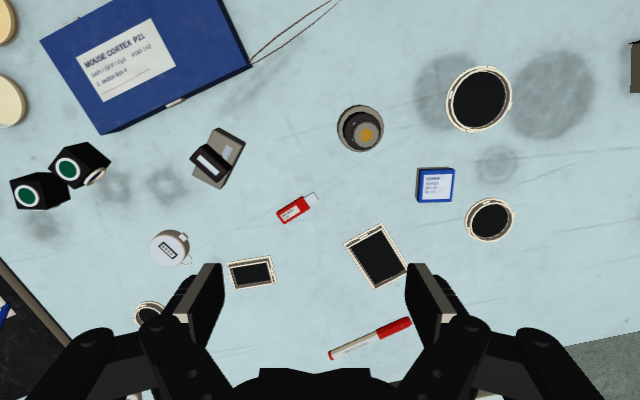

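```bash
python3 - <<'E'
from h import *
im,d,KC=load("1")
for n,s in dict(r50=(480,100),r38=(490,221),o60=(375,255),o38=(252,273)).items():
    print(n,blob(im,s,KC,6))
for n,b in dict(a=(320,90,100,80),b=(175,110,90,90)).items():
    x,y,w,h=b;c=cv2.resize(im[y:y+h,x:x+w],None,fx=6,fy=6,interpolation=cv2.INTER_CUBIC);cv2.imwrite(f"pics/c1{n}.png",c)
E
```

```text
r50 (array([604.4, -84.2]), array([604.4, -83.9]), array([55.1, 55.7]), 34.4)
r38 (array([456. , -82.5]), array([456.1, -82. ]), array([41.7, 42.6]), 85.8)
o60 (array([441.5,  61.9]), array([441.2,  61.8]), array([66. , 44.2]), 16.8)
o38 (array([462.9, 227.5]), array([462.9, 227.4]), array([44.6, 25.9]), 84.9)
```

View pics/c1a.png

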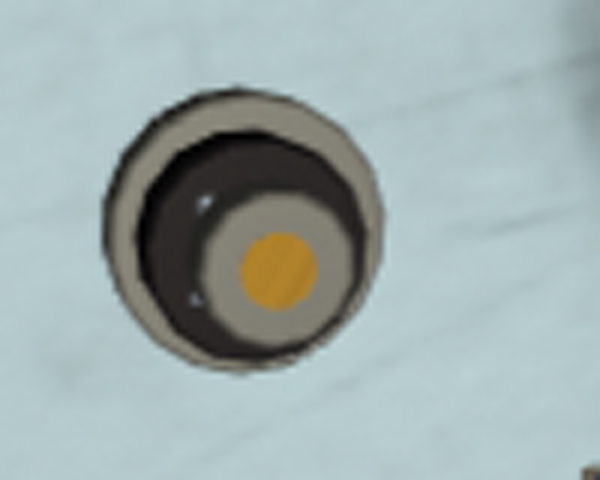

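View pics/c1b.png

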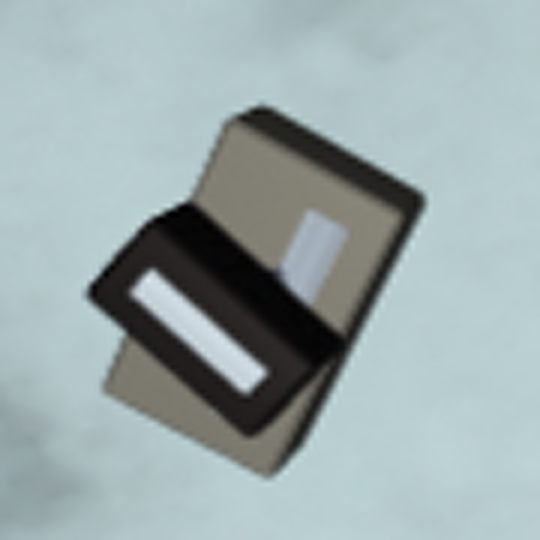

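```bash
python3 - <<'E'
from h import *
im,d,KC=load("1")
def a(pts,z): 
    w=p2w(np.array(pts)/6+[320,90],z,KC)[:,:2];return w.round(1)
def b(pts,z): 
    w=p2w(np.array(pts)/6+[175,110],z,KC)[:,:2];return w.round(1)
print("25",a([(278,270),(203,270),(352,270)],66))
print("38",a([(253,245),(137,245),(368,245)],44))
print("50",a([(248,231),(112,231),(384,231)],22))
w=b([(199,333),(141,280),(257,386)],44);print(w,np.degrees(np.arctan2(*(w[2]-w[1])[::-1])))
w=b([(237,122),(403,212),(268,475),(105,390)],22);print("60",w,w.mean(0),np.linalg.norm(w[1]-w[0]),np.linalg.norm(w[2]-w[1]),np.degrees(np.arctan2(*(w[2]-w[1])[::-1])))
def dd(u,v,o): 
    u=u/6+o[0];v=v/6+o[1];return KC[1][:3,3]+KC[1][:3,:3]@(d[int(v),int(u)]*np.array([(u-KC[0][0,2])/KC[0][0,0],-(v-KC[0][1,2])/KC[0][0,0],-1]))
print(dd(278,270,(320,90)),dd(199,333,(175,110)))
go(608,48,150,-15)
E
```

```text
25 [[610.2  49.4]
 [613.3  60.8]
 [607.1  38.1]]
38 [[611.5  49.9]
 [616.7  68.8]
 [606.4  31.3]]
50 [[610.7  47.8]
 [617.1  71.4]
 [604.2  24.3]]
[[619.3 213.2]
 [630.7 219.4]
 [607.7 206.9]] -151.47688139368796
60 [[650.7 200.8]
 [627.5 177.5]
 [586.9 219.3]
 [610.8 242.8]] [618.975 210.1  ] 32.88054135807381 58.27177704515285 134.16565442445324
[610.22926762  49.43861773  66.31108362] [619.2821161  213.28826682  43.83829126]
t 1.85 pos [583.  108.6 230.8] yaw jaw deg -105.4 zax [-1.1e-03 -1.0e-04 -1.0e+00] w 85.1 F [0.2 0.4 0.6] j [ 0.46  0.33 -0.07 -0.   -1.17  0.85]
turn 89.6 shift [ 0.052  -0.0399  0.0808] norm 0.104
```

Request:
{"api": "drive_tool", "payload": {"steps": [[0.021,0.025,0.02,0,0.06],[0.021,0.025,0.04,0,0.06],[0,0,0.04,0,0.06],[0,0,0.03,0,0.06],[0,0,0.02,0,0.06],[0,0,0,0,0.06],[0,0,0,0,0.06]]}}

```text
clock: 2.55
position: [610.5, 51.2, 83.3]
ee_rot: [0.991, -0.132, 0.0, 0.0]
contact_force: [-0.5, 0.6, 0.5]
gripper_width: 59.9
```

```bash
python3 - <<'E'
from h import *
shot("2");go(610.3,49.3,54)
E
```

```text
t 2.6 pos [611.1  51.2  84.2] yaw jaw deg -105.2 zax [ 2.6e-03  4.0e-04 -1.0e+00] w 60.2 F [0.6 0.4 0.1] j [ 0.35  0.5  -0.21  0.   -0.86  0.96]
turn 0 shift [-0.0004  0.002   0.0302] norm 0.03
```

View pics/w2.png

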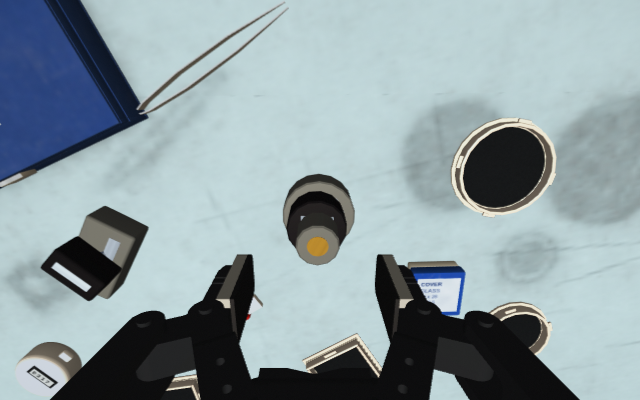

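```bash
python3 - <<'E'
from h import *
im,d,KC=load("2")
print(p2w((317.5,246),66,KC))
st()
E
```

```text
[[610.8689018   49.35947724  66.        ]]
t 2.6 pos [611.1  51.2  84.2] yaw jaw deg -105.2 zax [ 2.6e-03  4.0e-04 -1.0e+00] w 60.2 F [0.6 0.4 0.1] j [ 0.35  0.5  -0.21  0.   -0.86  0.96]
```

Request:
{"api": "drive_tool", "payload": {"steps": [[0,0.001,0.015,0,0.06],[0,0.001,0.014,0,0.06],[0,0,0,0,0.06],[0,0,0,0,0.04],[0,0,0,0,0.02],[0,0,0,0,0.01],[0,0,0,0,0.01],[0,0,0,0,0.01]]}}

```text
clock: 3.4
position: [610.7, 48.3, 54.7]
ee_rot: [0.991, -0.133, 0.001, -0.0]
contact_force: [-0.3, -0.1, 6.0]
gripper_width: 22.2
```

Request:
{"api": "drive_tool", "payload": {"steps": [[0,0,0,0,0.01],[0,0,0,0,0.01]]}}

```text
clock: 3.6
position: [610.7, 48.3, 54.8]
ee_rot: [0.991, -0.133, 0.001, -0.0]
contact_force: [-0.7, 0.1, 5.3]
gripper_width: 22.0
```

```bash
python3 - <<'E'
from h import *
shot("3");st()
E
```

```text
t 3.65 pos [610.7  48.3  54.7] yaw jaw deg -105.3 zax [ 2.2e-03  3.0e-04 -1.0e+00] w 22.1 F [-0.6 -0.   5.8] j [ 0.34  0.54 -0.24  0.   -0.8   0.96]
```

View pics/w3.png

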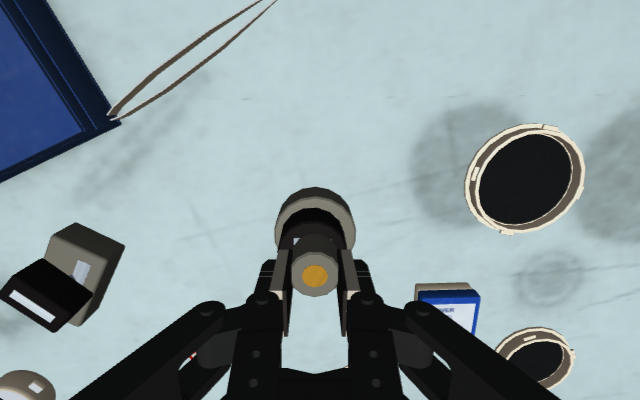

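Request:
{"api": "drive_tool", "payload": {"steps": [[0,0,-0.01,0,0.01],[0,0,-0.025,0,0.01],[0,0,-0.025,0,0.01],[-0.013,-0.014,0,0,0.01],[-0.025,-0.027,0,0,0.01],[-0.027,-0.029,0,0,0.01],[-0.027,-0.029,0,0,0.01],[-0.027,-0.029,0,0,0.01],[-0.027,-0.029,0,0,0.01],[-0.027,-0.029,0,0,0.01],[-0.027,-0.029,0,0,0.01],[-0.027,-0.029,0,0,0.01],[-0.02,-0.022,0.01,0,0.01],[-0.01,-0.014,0.02,0,0.01],[0,0,0.02,0,0.01],[0,0,0,0,0.01],[0,0,0,0,0.01]]}}

```text
clock: 5.35
position: [436.0, 385.9, 63.7]
ee_rot: [0.991, -0.133, -0.0, 0.001]
contact_force: [-0.9, 0.3, -0.3]
gripper_width: 22.0
```

```bash
python3 - <<'E'
from h import *
shot("4");go(436.5,386,13.7)
im,d,KC=load("4");print(w2p([436.5,386,6],KC))
E
```

```text
t 5.4 pos [436.5 386.2  64.4] yaw jaw deg -105.4 zax [ 7.e-04  5.e-04 -1.e+00] w 21.8 F [ 0.1 -0.3  0.9] j [ 1.    0.48 -0.3   0.   -0.78  0.3 ]
turn 0 shift [0.     0.0002 0.0507] norm 0.051
[314.03387204 218.70255952]
```

View pics/w4.png

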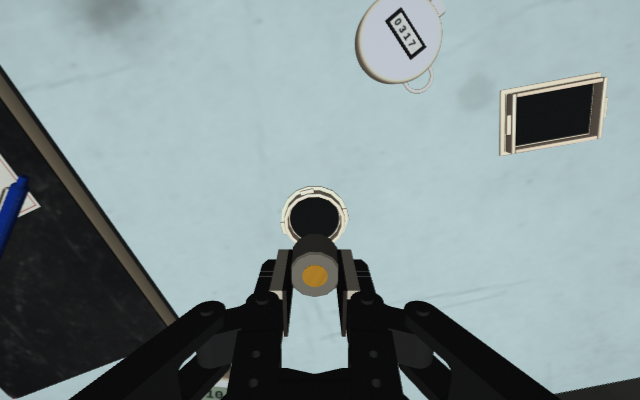

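Request:
{"api": "drive_tool", "payload": {"steps": [[0,0,0.02,0,0.01],[0,0,0.02,0,0.01],[0,0,0.006,0,0.01],[0,0,0.0035,0,0.01],[0,0,0,0,0.01],[0,0,0,0,0.01]]}}

```text
clock: 6.0
position: [436.6, 386.7, 15.2]
ee_rot: [0.991, -0.133, 0.001, -0.001]
contact_force: [-0.2, -0.4, -0.3]
gripper_width: 22.2
```

Request:
{"api": "drive_tool", "payload": {"steps": [[0,0,0.001,0,0.01],[0,0,0.001,0,0.01],[0,0,0,0,0.01]]}}

```text
clock: 6.3
position: [436.5, 386.7, 13.7]
ee_rot: [0.991, -0.133, 0.001, -0.001]
contact_force: [-1.5, -0.7, 6.5]
gripper_width: 22.1
```

Contact with the floor (6.5 N). Release and lift.

Request:
{"api": "drive_tool", "payload": {"steps": [[0,0,0,0,0.03],[0,0,0,0,0.05],[0,0,0,0,0.05],[0,0,0,0,0.05],[0,0,-0.01,0,0.05],[0,0,-0.03,0,0.06],[0,0,-0.03,0,0.06],[0,0,-0.03,0,0.06],[0,0,0,0,0.06],[0,0,0,0,0.06]]}}

```text
clock: 7.3
position: [436.1, 386.4, 113.4]
ee_rot: [0.991, -0.134, 0.0, -0.001]
contact_force: [0.3, -0.3, -0.2]
gripper_width: 60.1
```

```bash
python3 - <<'E'
from h import *
im,d,KC,s=shot("5");go(619.3,213.3,90,-61.5)
cv2.imwrite("pics/c5.png",cv2.resize(im[180:280,240:390],None,fx=5,fy=5,interpolation=cv2.INTER_CUBIC))
print(w2p([436.5,386,25],KC))
E
```

```text
t 7.35 pos [435.7 385.8 112.1] yaw jaw deg -105.4 zax [-4.e-04  1.e-04 -1.e+00] w 60.1 F [-1.4 -0.7 -0.1] j [ 1.    0.42 -0.26 -0.   -0.89  0.3 ]
turn -43.9 shift [0.079  0.2392 0.022 ] norm 0.253
[315.16571008 203.28125437]
```

View pics/c5.png

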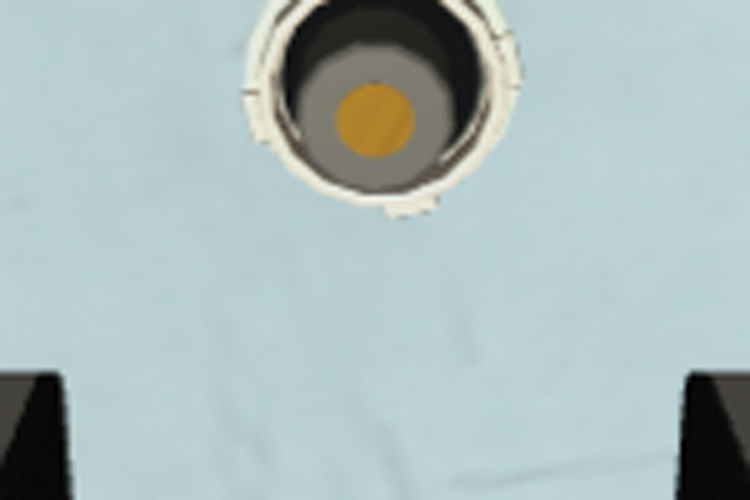

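Request:
{"api": "drive_tool", "payload": {"steps": [[0,0,0,-7.3,0.05],[0,0,0,-7.3,0.05],[0,0,0,-7.3,0.05],[0,0,0,-7.3,0.05],[0,0,0,-7.3,0.05],[0,0,0,-7.4,0.05],[0.01,0.03,0,0,0.05],[0.014,0.042,0,0,0.05],[0.014,0.042,0,0,0.05],[0.014,0.042,0,0,0.05],[0.014,0.042,0.01,0,0.05],[0.013,0.041,0.012,0,0.05],[0,0,0,0,0.05],[0,0,0,0,0.05]]}}

```text
clock: 8.75
position: [619.2, 212.3, 87.8]
ee_rot: [0.969, 0.245, -0.002, 0.001]
contact_force: [-0.5, -0.1, 0.4]
gripper_width: 49.7
```

```bash
python3 - <<'E'
from h import *
im,d,KC,s=shot("6");go(619.3,213.3,32.5,-61.5)
cv2.imwrite("pics/c6.png",cv2.resize(im[140:300,210:420],None,fx=3.7,fy=3.7,interpolation=cv2.INTER_CUBIC))
E
```

```text
t 8.8 pos [619.  213.5  88.7] yaw jaw deg -61.5 zax [-0.0024 -0.0013 -1.    ] w 50.2 F [0.2 0.2 0.4] j [ 0.58  0.56 -0.09 -0.   -0.93  1.49]
turn 0.0 shift [0.0003 0.0003 0.0562] norm 0.056
```

View pics/c6.png

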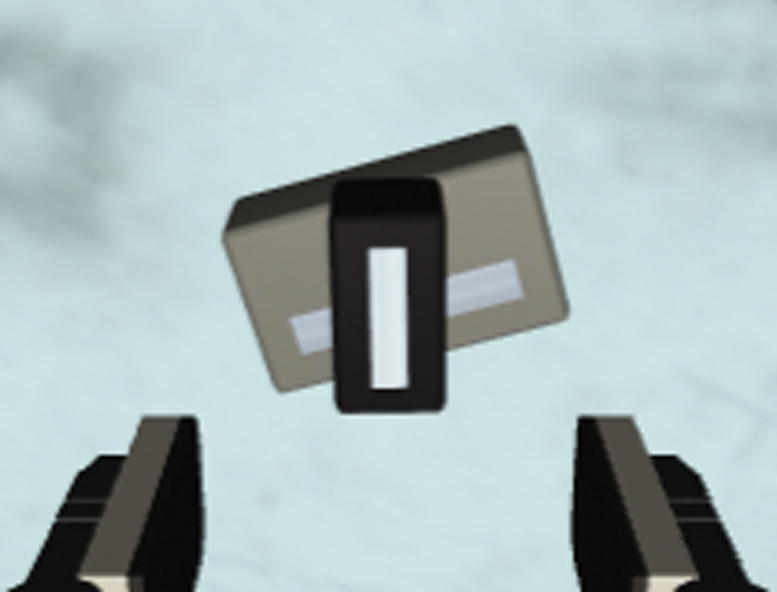

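Request:
{"api": "drive_tool", "payload": {"steps": [[0,0,0.02,0,0.05],[0,0,0.02,0,0.05],[0,0,0.01,0,0.05],[0,0,0.0055,0,0.05],[0,0,0,0,0.04],[0,0,0,0,0.025],[0,0,0,0,0.01],[0,0,0,0,0.01],[0,0,0,0,0.01]]}}

```text
clock: 9.7
position: [620.4, 214.5, 35.9]
ee_rot: [0.969, 0.247, 0.001, -0.0]
contact_force: [-0.9, 2.0, 4.1]
gripper_width: 18.0
```

```bash
python3 - <<'E'
from h import *
st()
im=cv2.imread("pics/w4.png");im,d,KC=load("4")
print(blob(im,(553,110),KC,6))
im,d,KC=load("5");cv2.imwrite("pics/c5b.png",im)
for uv in [(553,80),(553,100)]:
  print(blob(im,uv,KC,6))
E
```

```text
t 9.7 pos [620.4 214.5  35.9] yaw jaw deg -61.4 zax [ 0.0022  0.0012 -1.    ] w 18.0 F [-0.9  2.   4.1] j [ 0.58  0.62 -0.13  0.   -0.82  1.49]
(array([464.4, 229.4]), array([464.4, 229.3]), array([43.9, 28.9]), 84.9)
seed not dark (553, 80) 205
None
seed not dark (553, 100) 206
None
```

Request:
{"api": "drive_tool", "payload": {"steps": [[0,0,0,0,0.01],[0,0,0,0,0.01]]}}

```text
clock: 9.9
position: [620.4, 214.5, 35.9]
ee_rot: [0.969, 0.247, 0.001, -0.0]
contact_force: [-1.2, 1.1, 5.0]
gripper_width: 18.0
```

Request:
{"api": "drive_tool", "payload": {"steps": [[0,0,-0.01,0,0.01],[0,0,-0.025,0,0.01],[0,0,-0.025,0,0.01],[0,0,0,-7,0.01],[0,0,0,-8.5,0.01],[0,0,0,-8.5,0.01],[0,0,0,-8.5,0.01],[0,0,0,-8.5,0.01],[0,0,0,-8.5,0.01],[0,0,0,-7.7,0.01],[0,0,0,0,0.01],[0,0,0,0,0.01]]}}

```text
clock: 11.1
position: [619.5, 213.7, 94.5]
ee_rot: [0.734, 0.679, -0.0, -0.0]
contact_force: [0.1, 0.8, -0.7]
gripper_width: 18.2
```

```bash
python3 - <<'E'
from h import *
go(463.5,227.8,65,-4.3)
E
```

```text
t 11.1 pos [619.5 213.7  94.5] yaw jaw deg -4.4 zax [-5.e-04 -2.e-04 -1.e+00] w 18.2 F [ 0.1  0.8 -0.7] j [ 0.58  0.55 -0.08 -0.   -0.94  2.49]
turn -0.1 shift [ 0.0023 -0.1566  0.0296] norm 0.159
```

Request:
{"api": "drive_tool", "payload": {"steps": [[0,-0.02,0,0,0.01],[0,-0.035,0,0,0.01],[0.001,-0.035,0,0,0.01],[0.001,-0.035,0.01,0,0.01],[0,-0.02,0.015,0,0.01],[0,-0.0115,0.005,0,0.01],[0,0,0,0,0.01],[0,0,0,0,0.01]]}}

```text
clock: 11.9
position: [465.0, 228.2, 65.2]
ee_rot: [0.733, 0.68, 0.001, 0.0]
contact_force: [0.1, -0.2, -0.4]
gripper_width: 18.1
```

```bash
python3 - <<'E'
from h import *
im,d,KC,s=shot("7");go(463.5,227.8,17,-4.3)
cv2.imwrite("pics/c7.png",cv2.resize(im[140:300,210:420],None,fx=3.7,fy=3.7,interpolation=cv2.INTER_CUBIC))
print((w2p([463.5,227.8,10],KC)-[210,140])*3.7)
E
```

```text
t 11.95 pos [465.3 228.3  65.3] yaw jaw deg -4.3 zax [ 0.0019  0.0011 -1.    ] w 17.8 F [0.1 0.3 0.1] j [ 0.77  0.39 -0.47  0.   -0.71  2.3 ]
turn 0.0 shift [-0.0007 -0.0019  0.0483] norm 0.048
[382.99692397 309.95599533]
```

View pics/c7.png

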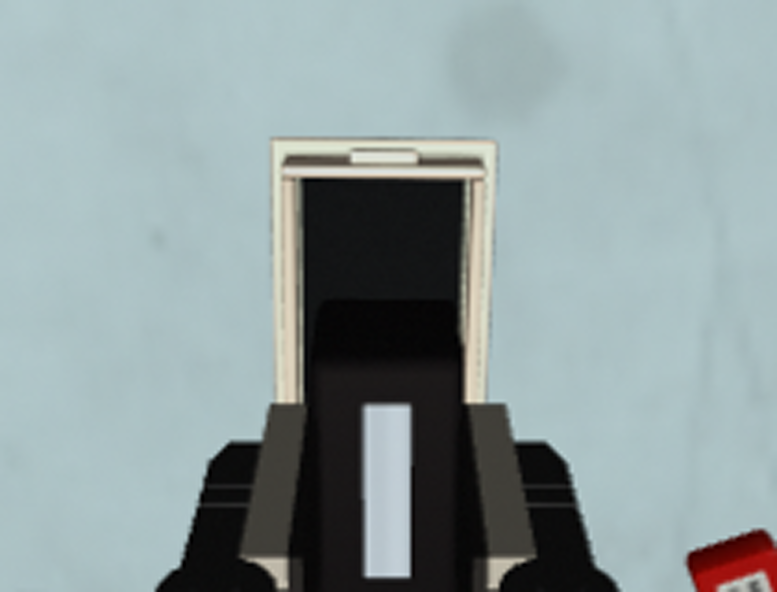

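```bash
python3 - <<'E'
from h import *
im,d,KC=load("7")
f=lambda u,v,z:p2w((u/3.7+210,v/3.7+140),z,KC).round(1)
print("cap far rim outer (=c+27)",f(383,140,10),"bot front edge block",f(387,300,51.4),"strip c",f(387,490,73.4))
E
```

```text
cap far rim outer (=c+27) [[465.8 259.5  10. ]] bot front edge block [[465.5 247.2  51.4]] strip c [[464.2 229.8  73.4]]
```

Request:
{"api": "drive_tool", "payload": {"steps": [[0,-0.0015,0.02,0,0.01],[0,0,0.018,0,0.01],[0,0,0.006,0,0.01],[0,0,0.002,0,0.01],[0,0,0,0,0.01],[0,0,0,0,0.01]]}}

```text
clock: 12.55
position: [463.0, 228.1, 19.4]
ee_rot: [0.733, 0.68, 0.001, 0.0]
contact_force: [0.2, -0.7, -0.3]
gripper_width: 18.0
```

Request:
{"api": "drive_tool", "payload": {"steps": [[0,0,0.001,0,0.01],[0,0,0.001,0,0.01],[0,0,0,0,0.01]]}}

```text
clock: 12.85
position: [462.4, 227.9, 16.8]
ee_rot: [0.733, 0.681, 0.0, 0.0]
contact_force: [0.6, -0.0, 0.0]
gripper_width: 17.9
```

Request:
{"api": "drive_tool", "payload": {"steps": [[0,0,0.001,0,0.01],[0,0,0,0,0.01]]}}

```text
clock: 13.05
position: [462.4, 227.8, 16.8]
ee_rot: [0.733, 0.681, 0.0, 0.0]
contact_force: [-2.5, -0.7, 7.7]
gripper_width: 18.0
```

Request:
{"api": "drive_tool", "payload": {"steps": [[0,0,0,0,0.03],[0,0,0,0,0.05],[0,0,0,0,0.05],[0,0,0,0,0.05],[0,0,-0.01,0,0.05],[0,0,-0.03,0,0.07],[0,0,-0.03,0,0.07],[0,0,-0.02,0,0.07],[0,0,0,0,0.07],[0,0,0,0,0.07]]}}

```text
clock: 14.05
position: [462.2, 227.7, 106.2]
ee_rot: [0.733, 0.68, 0.001, -0.0]
contact_force: [0.5, 0.1, -0.6]
gripper_width: 70.0
```

```bash
python3 - <<'E'
from h import *
im,d,KC,s=shot("8");go(611.2,49.5,90)
print((w2p([463.4,228,25],KC)-[210,140])*3.7)
cv2.imwrite("pics/c8.png",cv2.resize(im[140:300,210:420],None,fx=3.7,fy=3.7,interpolation=cv2.INTER_CUBIC))
E
```

```text
t 14.1 pos [461.8 227.3 105.3] yaw jaw deg -4.3 zax [-8.e-04 -3.e-04 -1.e+00] w 70.1 F [ 0.2  0.6 -0.5] j [ 0.77  0.33 -0.43 -0.   -0.81  2.29]
turn 0 shift [-0.1662  0.1623  0.0153] norm 0.233
[396.67460974 254.39506894]
```

View pics/c8.png

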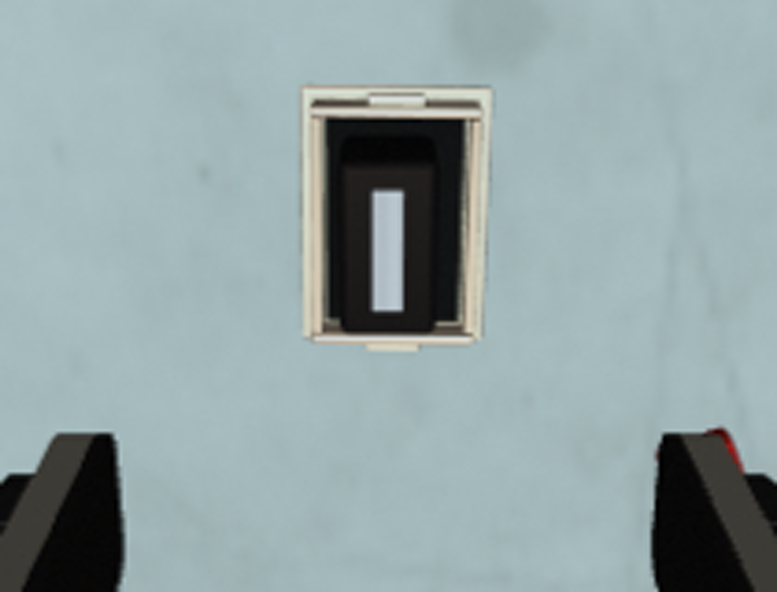

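Request:
{"api": "drive_tool", "payload": {"steps": [[-0.015,0.015,0,0,0.07],[-0.027,0.026,0,0,0.07],[-0.027,0.027,0,0,0.07],[-0.027,0.027,0,0,0.07],[-0.027,0.027,0,0,0.07],[-0.027,0.027,0,0,0.07],[-0.016,0.0135,0,0,0.07],[0,0,0,8.5,0.07],[0,0,0,8.5,0.07],[0,0,0,8.5,0.07],[0,0,0,8.5,0.07],[0,0,0,8.5,0.07],[0,0,0,8.5,0.07],[0,0,0,0,0.07],[0,0,0,0,0.07]]}}

```text
clock: 15.6
position: [611.5, 49.9, 104.4]
ee_rot: [0.954, 0.3, -0.001, -0.0]
contact_force: [-1.1, 0.2, 0.1]
gripper_width: 70.1
```

```bash
python3 - <<'E'
from h import *
im,d,KC,s=shot("9");go(611.2,49.5,32.5)
print((w2p([611.2,49.5,44],KC)-[210,140])*3.7)
cv2.imwrite("pics/c9.png",cv2.resize(im[140:300,210:420],None,fx=3.7,fy=3.7,interpolation=cv2.INTER_CUBIC))
E
```

```text
t 15.65 pos [611.6  50.  104.7] yaw jaw deg -55.1 zax [-1.7e-03 -5.0e-04 -1.0e+00] w 70.1 F [-0.1  0.8 -0. ] j [ 0.34  0.48 -0.18 -0.   -0.91  1.84]
turn 0 shift [-0.0005  0.0002  0.0722] norm 0.072
[392.48080003 292.26084713]
```

View pics/c9.png

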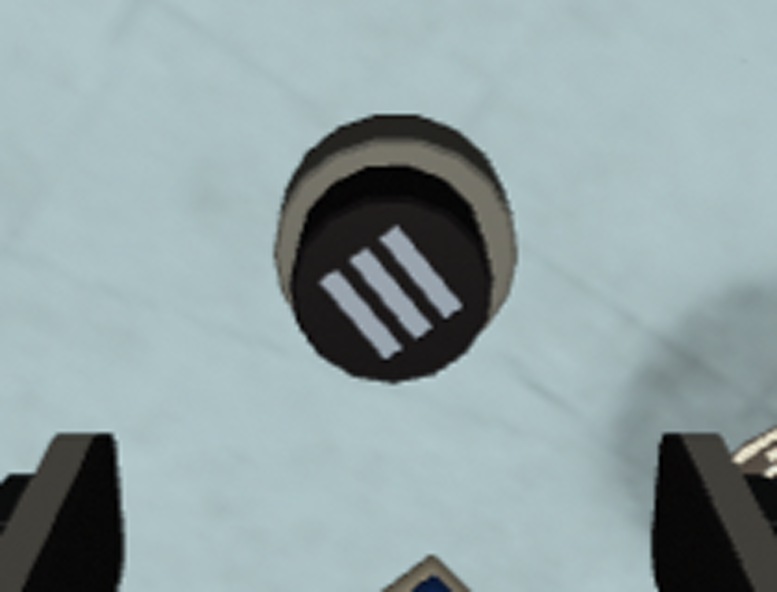

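Request:
{"api": "drive_tool", "payload": {"steps": [[0,0,0.03,0,0.065],[0,0,0.025,0,0.065],[0,0,0.012,0,0.065],[0,0,0.006,0,0.065],[0,0,0,0,0.06],[0,0,0,0,0.045],[0,0,0,0,0.03],[0,0,0,0,0.02],[0,0,0,0,0.02],[0,0,0,0,0.02],[0,0,0,0,0.02]]}}

```text
clock: 16.75
position: [613.2, 50.4, 34.3]
ee_rot: [0.954, 0.299, 0.002, 0.0]
contact_force: [-2.1, -0.0, 5.8]
gripper_width: 35.1
```

Request:
{"api": "drive_tool", "payload": {"steps": [[0,0,-0.01,0,0.02],[0,0,-0.02,0,0.02],[0,0,-0.02,0,0.02],[0,0,0,0,0.02],[0,0,0,0,0.02]]}}

```text
clock: 17.25
position: [611.7, 50.2, 82.7]
ee_rot: [0.954, 0.298, 0.0, -0.0]
contact_force: [-0.2, 0.4, -0.9]
gripper_width: 34.7
```

```bash
python3 - <<'E'
from h import *
go(456.2,-82.8,70)
E
```

```text
t 17.25 pos [611.7  50.2  82.7] yaw jaw deg -55.3 zax [ 0.e+00  6.e-04 -1.e+00] w 34.7 F [-0.2  0.4 -0.9] j [ 0.34  0.5  -0.21 -0.   -0.86  1.83]
turn 0 shift [-0.2035  0.0207  0.0126] norm 0.205
```

Request:
{"api": "drive_tool", "payload": {"steps": [[-0.018,0.002,0,0,0.02],[-0.03,0.003,0,0,0.02],[-0.035,0.0035,0,0,0.02],[-0.035,0.0035,0,0,0.02],[-0.035,0.0035,0,0,0.02],[-0.03,0.003,0.005,0,0.02],[-0.0205,0.002,0.0075,0,0.02],[0,0,0,0,0.02],[0,0,0,0,0.02]]}}

```text
clock: 18.15
position: [456.2, -83.0, 69.6]
ee_rot: [0.954, 0.298, -0.001, -0.0]
contact_force: [0.5, -0.1, -0.2]
gripper_width: 34.9
```

```bash
python3 - <<'E'
from h import *
im,d,KC,s=shot("10");go(456.2,-82.8,15.3)
print((w2p([456.2,-82.8,10],KC)-[210,140])*3.7)
cv2.imwrite("pics/c10.png",cv2.resize(im[140:300,210:420],None,fx=3.7,fy=3.7,interpolation=cv2.INTER_CUBIC))
E
```

```text
t 18.2 pos [457.1 -82.6  69.9] yaw jaw deg -55.2 zax [ 1.e-04 -2.e-04 -1.e+00] w 34.6 F [-0.4  0.3 -0.3] j [ 0.17  0.31 -0.59  0.   -0.67  2.  ]
turn 0 shift [-0.0008 -0.0003  0.0546] norm 0.055
[390.51592866 291.50702006]
```

View pics/c10.png

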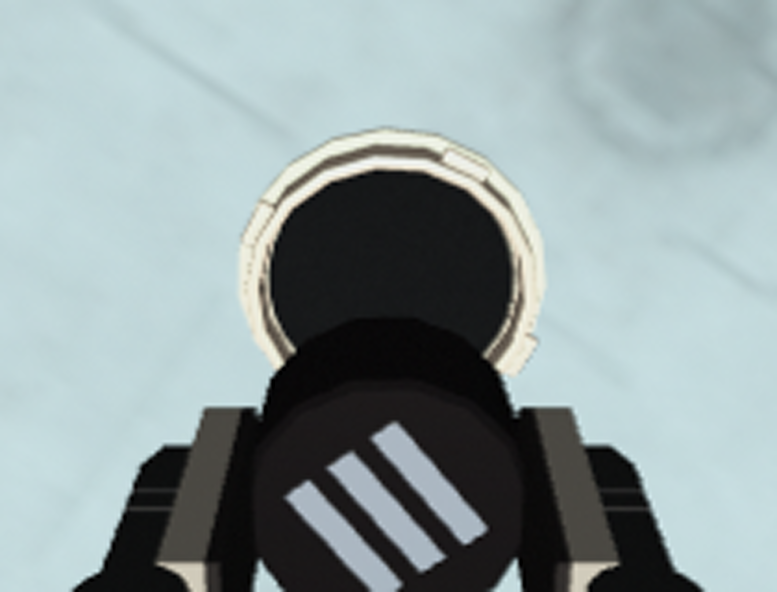

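```bash
python3 - <<'E'
from h import *
im,d,KC=load("10")
def top(c,r,z):
    P=[(w2p([c[0]+r*np.cos(a),c[1]+r*np.sin(a),z],KC)-[210,140])*3.7 for a in np.linspace(0,6.28,73)]
    P=np.array(P);return P.min(0).round(),P.max(0).round()
print(top((456.2,-82.8),27,10),top((456.2,-82.8),27,0),top((456.2,-82.8),24.5,3))
print(top((456.2,-82.8),19,57.6),top((456.2,-82.8),19,79.6))
E
```

```text
(array([244., 150.]), array([537., 422.])) (array([250., 135.]), array([531., 397.])) (array([261., 153.]), array([520., 393.]))
(array([262., 297.]), array([522., 529.])) (array([245., 367.]), array([540., 624.]))
```

Request:
{"api": "drive_tool", "payload": {"steps": [[0.0025,0,0.02,0,0.02],[0,0,0.02,0,0.02],[0,0,0.008,0,0.02],[0,0,0.003,0,0.02],[0,0,0,0,0.02],[0,0,0,0,0.02]]}}

```text
clock: 18.8
position: [459.3, -81.1, 19.7]
ee_rot: [0.954, 0.299, 0.001, 0.0]
contact_force: [-0.2, 0.6, -0.2]
gripper_width: 34.9
```

Request:
{"api": "drive_tool", "payload": {"steps": [[0,0,0.0015,0,0.02],[0,0,0.001,0,0.02],[0,0,0.001,0,0.02],[0,0,0,0,0.02]]}}

```text
clock: 19.2
position: [458.5, -81.3, 15.6]
ee_rot: [0.954, 0.299, 0.0, -0.0]
contact_force: [0.3, -0.5, -0.7]
gripper_width: 34.8
```

Request:
{"api": "drive_tool", "payload": {"steps": [[0,0,0.001,0,0.02],[0,0,0,0,0.02]]}}

```text
clock: 19.4
position: [458.7, -81.3, 15.2]
ee_rot: [0.954, 0.299, 0.0, 0.0]
contact_force: [-1.5, 1.3, 5.7]
gripper_width: 35.0
```

Floor contact. Release and lift.

Request:
{"api": "drive_tool", "payload": {"steps": [[0,0,0,0,0.045],[0,0,0,0,0.06],[0,0,0,0,0.06],[0,0,0,0,0.06],[0,0,-0.01,0,0.06],[0,0,-0.03,0,0.08],[0,0,-0.03,0,0.08],[0,0,-0.02,0,0.08],[0,0,0,0,0.08],[0,0,0,0,0.08]]}}

```text
clock: 20.4
position: [458.5, -81.2, 105.2]
ee_rot: [0.954, 0.299, 0.001, -0.0]
contact_force: [0.1, 1.3, 0.8]
gripper_width: 80.0
```

```bash
python3 - <<'E'
from h import *
im,d,KC,s=shot("11");go(610.7,48.5,90)
print((w2p([456.2,-82.8,25],KC)-[210,140])*3.7)
cv2.imwrite("pics/c11.png",cv2.resize(im[140:300,210:420],None,fx=3.7,fy=3.7,interpolation=cv2.INTER_CUBIC))
E
```

```text
t 20.45 pos [458.  -81.3 104.4] yaw jaw deg -55.3 zax [-6.e-04  2.e-04 -1.e+00] w 80.1 F [0.8 1.  0.1] j [ 0.17  0.26 -0.55 -0.   -0.77  2.  ]
turn 0 shift [ 0.1995 -0.0197  0.0144] norm 0.201
[390.24367868 266.17003756]
```

View pics/c11.png

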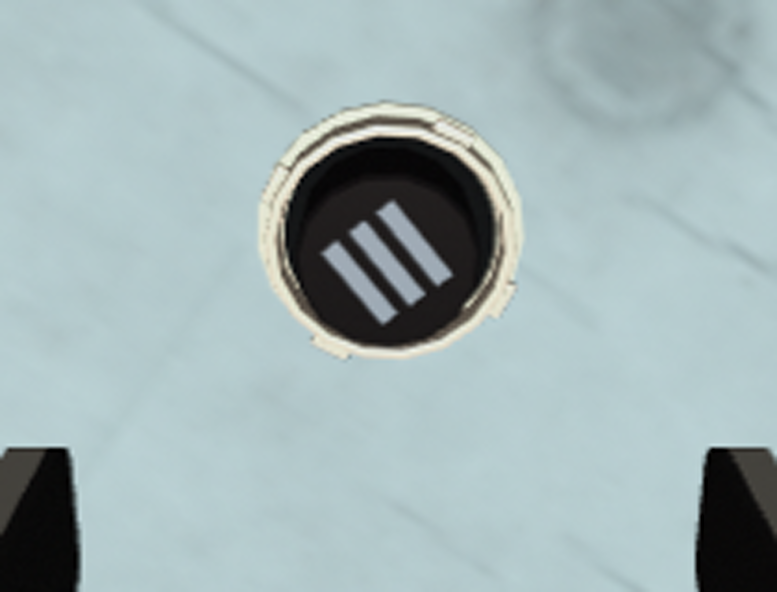

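Request:
{"api": "drive_tool", "payload": {"steps": [[0.0195,-0.002,0,0,0.0854],[0.035,-0.0035,0,0,0.0854],[0.04,-0.004,0,0,0.0854],[0.04,-0.004,0,0,0.0854],[0.035,-0.0035,0,0,0.0854],[0.03,-0.0027,0,0,0.0854],[0,0,0,0,0.0854],[0,0,0,0,0.0854]]}}

```text
clock: 21.25
position: [611.0, 49.3, 102.7]
ee_rot: [0.954, 0.299, -0.002, -0.0]
contact_force: [-0.5, 0.3, -0.8]
gripper_width: 85.2
```

```bash
python3 - <<'E'
from h import *
im,d,KC,s=shot("12");go(610.7,48.5,10.5)
print((w2p([610.7,48.5,22],KC)-[210,140])*3.7)
cv2.imwrite("pics/c12.png",cv2.resize(im[140:300,210:420],None,fx=3.7,fy=3.7,interpolation=cv2.INTER_CUBIC))
E
```

```text
t 21.3 pos [610.5  48.7 103.1] yaw jaw deg -55.2 zax [-2.9e-03 -8.0e-04 -1.0e+00] w 85.6 F [-0.6  0.1 -0.5] j [ 0.34  0.48 -0.19 -0.   -0.91  1.83]
turn 0 shift [0.0003 0.0004 0.0926] norm 0.093
[393.75423206 253.98680915]
```

View pics/c12.png

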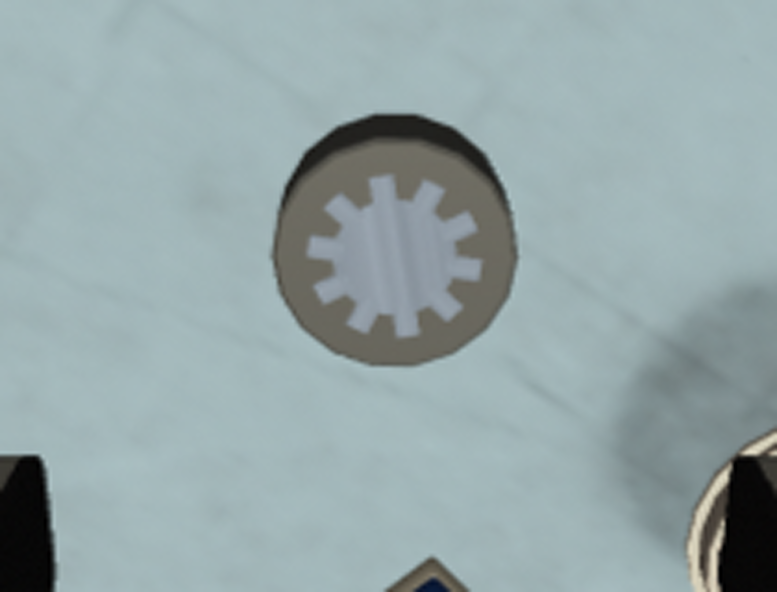

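Request:
{"api": "drive_tool", "payload": {"steps": [[0,0,0.03,0,0.0854],[0,0,0.03,0,0.0854],[0,0,0.02,0,0.0854],[0,0,0.01,0,0.0854],[-0.001,0,0,0,0.0854],[0,0,0,0,0.0854]]}}

```text
clock: 21.9
position: [610.7, 47.8, 15.4]
ee_rot: [0.954, 0.299, 0.001, 0.0]
contact_force: [-0.3, 0.0, 1.1]
gripper_width: 85.2
```

Request:
{"api": "drive_tool", "payload": {"steps": [[0,0,0.003,0,0.08],[0,0,0,0,0.07],[0,0,0,0,0.055],[0,0,0,0,0.04],[0,0,0,0,0.035],[0,0,0,0,0.035],[0,0,0,0,0.035],[0,0,0,0,0.035]]}}

```text
clock: 22.7
position: [611.0, 48.2, 12.8]
ee_rot: [0.954, 0.299, 0.001, 0.0]
contact_force: [-1.9, -0.5, 5.7]
gripper_width: 46.9
```

Request:
{"api": "drive_tool", "payload": {"steps": [[0,0,-0.01,0,0.035],[0,0,-0.02,0,0.035],[0,0,-0.02,0,0.035],[0,0,0,0,0.035],[0,0,0,0,0.035]]}}

```text
clock: 23.2
position: [610.3, 48.1, 61.8]
ee_rot: [0.954, 0.298, 0.0, -0.0]
contact_force: [-0.5, 0.0, -1.5]
gripper_width: 46.4
```

```bash
python3 - <<'E'
from h import *
go(604.6,-84.4,60)
E
```

```text
t 23.2 pos [610.3  48.1  61.8] yaw jaw deg -55.3 zax [ 5.e-04  6.e-04 -1.e+00] w 46.4 F [-0.5  0.  -1.5] j [ 0.34  0.53 -0.23 -0.   -0.81  1.83]
turn 0 shift [-0.0802  0.1057  0.0017] norm 0.133
```

Request:
{"api": "drive_tool", "payload": {"steps": [[-0.012,0.0157,0,0,0.035],[-0.018,0.024,0,0,0.035],[-0.02,0.026,0,0,0.035],[-0.018,0.024,0,0,0.035],[-0.012,0.016,0,0,0.035],[0,0,0,0,0.035],[0,0,0,0,0.035]]}}

```text
clock: 23.9
position: [604.2, -84.8, 60.4]
ee_rot: [0.955, 0.298, -0.001, -0.0]
contact_force: [-0.8, 0.4, 0.3]
gripper_width: 47.1
```

```bash
python3 - <<'E'
from h import *
im,d,KC,s=shot("13");go(604.6,-84.4,15.8)
def top(c,r,z):
    P=[(w2p([c[0]+r*np.cos(a),c[1]+r*np.sin(a),z],KC)-[210,140])*3.7 for a in np.linspace(0,6.28,73)]
    P=np.array(P);return P.min(0).round(),P.max(0).round()
c=(604.6,-84.4);z=s["position"][2]-12.8
print(top(c,33,10),top(c,33,0),top(c,25,z),top(c,25,z+22))
cv2.imwrite("pics/c13.png",cv2.resize(im[140:300,210:420],None,fx=3.7,fy=3.7,interpolation=cv2.INTER_CUBIC))
E
```

```text
t 23.95 pos [604.4 -84.2  60.6] yaw jaw deg -55.3 zax [-0.0017  0.     -1.    ] w 46.9 F [-0.   1.3 -0.3] j [ 0.13  0.53 -0.23 -0.   -0.81  2.05]
turn 0 shift [0.0001 0.0003 0.0448] norm 0.045
(array([204., 128.]), array([579., 472.])) (array([212., 113.]), array([570., 445.])) (array([222., 252.]), array([563., 557.])) (array([199., 316.]), array([587., 654.]))
```

View pics/c13.png

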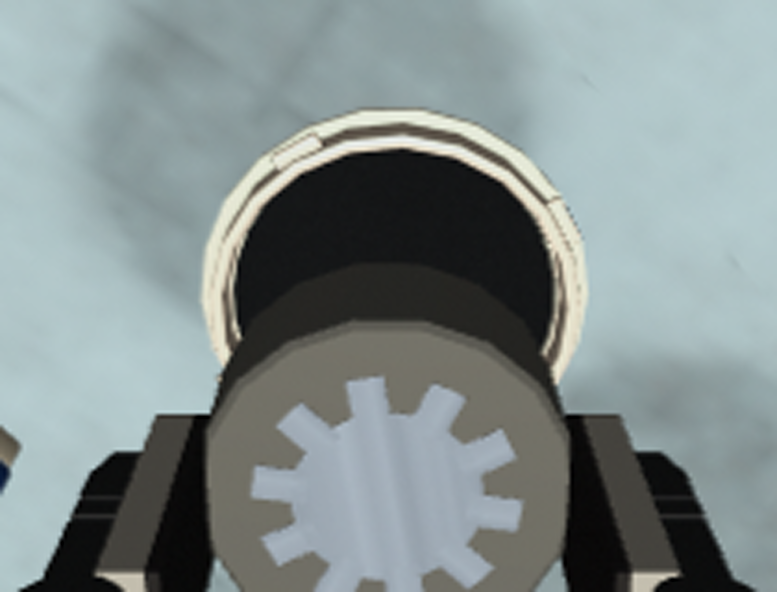

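Request:
{"api": "drive_tool", "payload": {"steps": [[0.002,0.001,0.02,0,0.035],[0,0,0.014,0,0.035],[0,0,0.006,0,0.035],[0,0,0.002,0,0.035],[0,0,0,0,0.035],[0,0,0,0,0.035]]}}

```text
clock: 24.55
position: [607.6, -84.0, 20.1]
ee_rot: [0.954, 0.299, 0.0, 0.0]
contact_force: [-0.4, -0.4, -0.3]
gripper_width: 46.9
```

Request:
{"api": "drive_tool", "payload": {"steps": [[0,0,0.0015,0,0.035],[0,0,0.001,0,0.035],[0,0,0.001,0,0.035],[0,0,0,0,0.035]]}}

```text
clock: 24.95
position: [607.1, -84.1, 16.0]
ee_rot: [0.954, 0.299, -0.0, -0.0]
contact_force: [-1.0, 0.2, -0.7]
gripper_width: 46.5
```

Request:
{"api": "drive_tool", "payload": {"steps": [[0,0,0.001,0,0.035],[0,0,0,0,0.035]]}}

```text
clock: 25.15
position: [607.2, -84.2, 15.8]
ee_rot: [0.954, 0.299, 0.0, 0.0]
contact_force: [-1.5, 0.4, 4.7]
gripper_width: 47.0
```

Request:
{"api": "drive_tool", "payload": {"steps": [[0,0,0,0,0.06],[0,0,0,0,0.07],[0,0,0,0,0.07],[0,0,0,0,0.07],[0,0,-0.01,0,0.07],[0,0,-0.03,0,0.07],[0,0,-0.03,0,0.07],[0,0,-0.02,0,0.07],[0,0,0,0,0.07],[0,0,0,0,0.07]]}}

```text
clock: 26.15
position: [607.1, -84.0, 105.7]
ee_rot: [0.954, 0.299, 0.001, -0.0]
contact_force: [0.0, 0.7, -0.0]
gripper_width: 69.9
```

```bash
python3 - <<'E'
from h import *
im,d,KC,s=shot("14");go(619,210.1,105,-135.8)
print((w2p([604.6,-84.4,25],KC)-[210,140])*3.7)
cv2.imwrite("pics/c14.png",cv2.resize(im[140:300,210:420],None,fx=3.7,fy=3.7,interpolation=cv2.INTER_CUBIC))
E
```

```text
t 26.2 pos [606.5 -84.  104.6] yaw jaw deg -55.3 zax [-1.e-03  3.e-04 -1.e+00] w 69.8 F [-0.7  0.  -0.8] j [ 0.13  0.48 -0.19 -0.   -0.91  2.05]
turn 80.5 shift [-0.2022 -0.214  -0.0003] norm 0.294
[384.99632802 263.04871357]
```

View pics/c14.png

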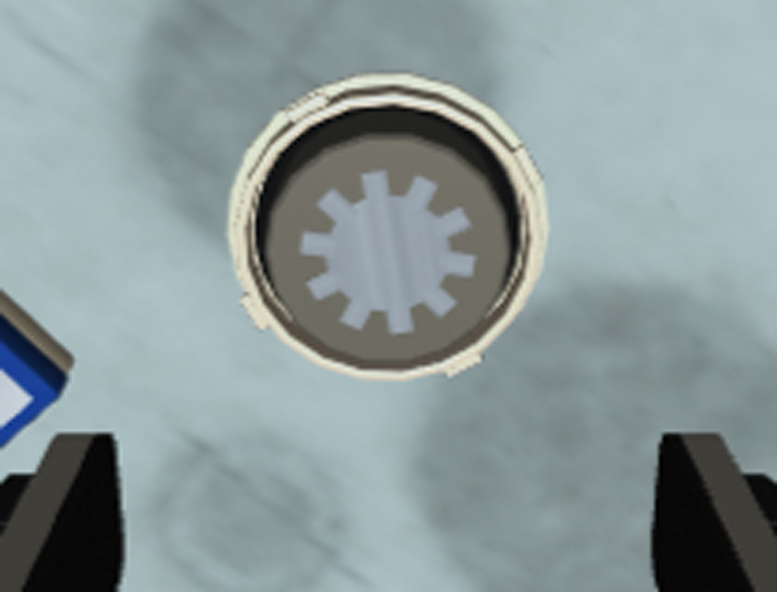

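Request:
{"api": "drive_tool", "payload": {"steps": [[0,0,0,8,0.0854],[0,0,0,8,0.0854],[0,0,0,8,0.0854],[0,0,0,8,0.0854],[0,0,0,8,0.0854],[0,0,0,8,0.0854],[0,0,0,8,0.0854],[0,0,0,8,0.0854],[0,0,0,8,0.0854],[0,0,0,8.5,0.0854],[-0.018,-0.019,0,0,0.0854],[-0.03,-0.032,0,0,0.0854],[-0.032,-0.034,0,0,0.0854],[-0.032,-0.034,0,0,0.0854],[-0.032,-0.034,0,0,0.0854],[-0.03,-0.032,0,0,0.0854],[-0.018,-0.019,0,0,0.0854],[-0.01,-0.01,0,0,0.0854],[0,0,0,0,0.0854],[0,0,0,0,0.0854]]}}

```text
clock: 28.2
position: [618.9, 208.9, 104.2]
ee_rot: [0.921, -0.389, -0.001, 0.001]
contact_force: [-0.5, 0.1, 0.3]
gripper_width: 85.6
```

```bash
python3 - <<'E'
from h import *
im,d,KC,s=shot("15");go(619,210.1,11,-135.8)
print((w2p([619,210.1,22],KC)-[210,140])*3.7)
cv2.imwrite("pics/c15.png",cv2.resize(im[140:300,210:420],None,fx=3.7,fy=3.7,interpolation=cv2.INTER_CUBIC))
E
```

```text
t 28.25 pos [619.1 208.4 104.5] yaw jaw deg -135.8 zax [-1.5e-03 -9.0e-04 -1.0e+00] w 85.5 F [-0.2 -1.   0.6] j [ 0.57  0.54 -0.08 -0.   -0.96  0.2 ]
turn -0.0 shift [-0.0012 -0.0013  0.0935] norm 0.093
[378.12918937 250.37241078]
```

View pics/c15.png

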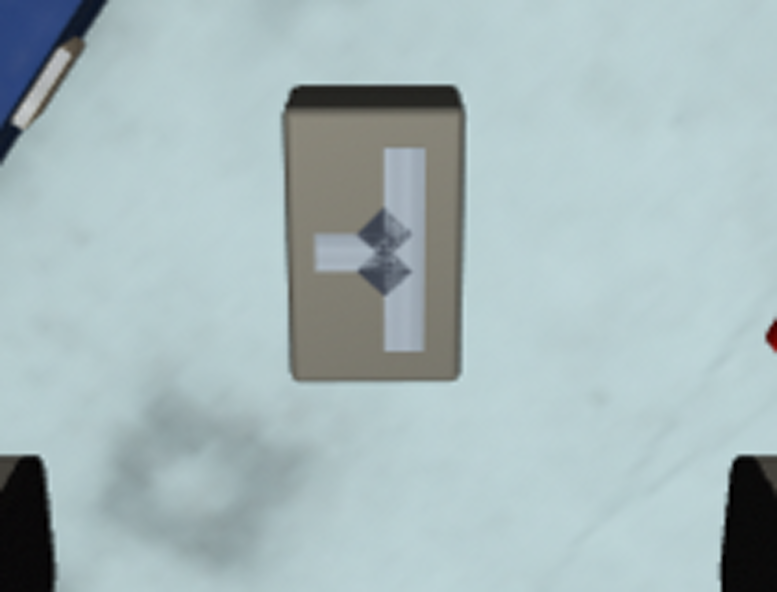

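Request:
{"api": "drive_tool", "payload": {"steps": [[0,-0.002,0.03,0,0.0854],[0,0,0.03,0,0.0854],[0,0,0.02,0,0.0854],[0,0,0.011,0,0.0854],[0,0,0,0,0.0854],[0,0,0,0,0.0854]]}}

```text
clock: 28.85
position: [621.7, 210.9, 15.0]
ee_rot: [0.921, -0.389, 0.001, -0.0]
contact_force: [1.6, 0.4, 1.1]
gripper_width: 85.7
```

Request:
{"api": "drive_tool", "payload": {"steps": [[0,0,0.003,0,0.075],[0,0,0,0,0.06],[0,0,0,0,0.045],[0,0,0,0,0.03],[0,0,0,0,0.02],[0,0,0,0,0.02],[0,0,0,0,0.02],[0,0,0,0,0.02],[0,0,0,0,0.02]]}}

```text
clock: 29.75
position: [621.4, 211.7, 12.0]
ee_rot: [0.921, -0.388, 0.0, -0.001]
contact_force: [-1.1, 0.6, 5.2]
gripper_width: 34.0
```

Request:
{"api": "drive_tool", "payload": {"steps": [[0,0,-0.01,0,0.02],[0,0,-0.02,0,0.02],[0,0,-0.025,0,0.02],[0,0,0,-6,0.02],[0,0,0,-8.1,0.02],[0,0,0,-8.1,0.02],[0,0,0,-8.1,0.02],[0,0,0,-8.1,0.02],[0,0,0,-8.1,0.02],[0,0,0,-8.1,0.02],[0,0,0,-8.1,0.02],[0,0,0,0,0.02],[0,0,0,0,0.02]]}}

```text
clock: 31.05
position: [620.7, 211.2, 65.8]
ee_rot: [0.989, 0.146, -0.0, 0.0]
contact_force: [-0.5, 0.1, 0.1]
gripper_width: 34.1
```

```bash
python3 - <<'E'
from h import *
go(441.8,62,66,-73.1)
E
```

```text
t 31.05 pos [620.7 211.2  65.8] yaw jaw deg -73.2 zax [-7.e-04 -3.e-04 -1.e+00] w 34.1 F [-0.5  0.1  0.1] j [ 0.57  0.58 -0.11 -0.   -0.88  1.29]
turn -0.1 shift [-0.2145  0.0907 -0.    ] norm 0.233
```

Request:
{"api": "drive_tool", "payload": {"steps": [[-0.02,0.0085,0,0,0.02],[-0.033,0.014,0,0,0.02],[-0.036,0.0152,0,0,0.02],[-0.036,0.0152,0,0,0.02],[-0.036,0.0152,0,0,0.02],[-0.033,0.014,0,0,0.02],[-0.0205,0.0086,0,0,0.02],[0,0,0,0,0.02],[0,0,0,0,0.02]]}}

```text
clock: 31.95
position: [442.8, 62.1, 66.7]
ee_rot: [0.989, 0.147, 0.001, -0.0]
contact_force: [0.3, 0.5, -0.4]
gripper_width: 34.1
```

```bash
python3 - <<'E'
from h import *
im,d,KC,s=shot("16");go(441.8,62,15,-73.1)
C=np.array([441.8,62]);a=np.radians(16.9);e=np.array([np.cos(a),np.sin(a)])
z=s["position"][2]-12
q=lambda P,h:((w2p([*P,h],KC)-[210,140])*3.7).round()
print("cap far edge z0",q(C+38*e,0),"z10",q(C+38*e,10),"blk far edge bot",q(C+30*e,z),"top c",q(C,z+22))
cv2.imwrite("pics/c16.png",cv2.resize(im[140:300,210:420],None,fx=3.7,fy=3.7,interpolation=cv2.INTER_CUBIC))
E
```

```text
t 32.0 pos [443.3  62.6  66.6] yaw jaw deg -73.1 zax [ 2.e-03  7.e-04 -1.e+00] w 34.4 F [ 0.3 -0.3 -1.2] j [ 0.51  0.29 -0.63  0.   -0.64  1.36]
turn 0.0 shift [-0.0018  0.0001  0.0516] norm 0.052
cap far edge z0 [389.  85.] z10 [389.  98.] blk far edge bot [390. 229.] top c [390. 506.]
```

View pics/c16.png

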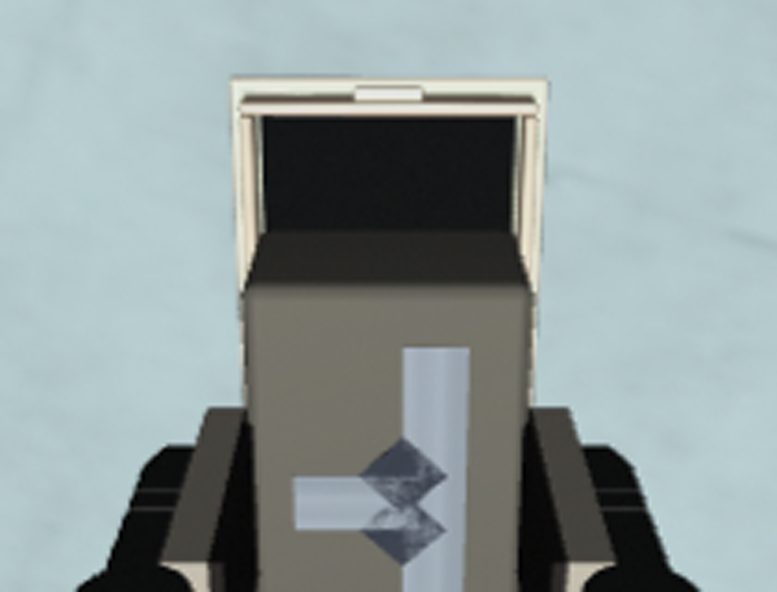

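Request:
{"api": "drive_tool", "payload": {"steps": [[0.001,0,0.02,0,0.02],[0,0,0.02,0,0.02],[0,0,0.006,0,0.02],[0,0,0.002,0,0.02],[0,0,0,0,0.02],[0,0,0,0,0.02]]}}

```text
clock: 32.6
position: [443.9, 62.7, 18.7]
ee_rot: [0.989, 0.148, 0.001, -0.0]
contact_force: [0.5, 0.2, -1.3]
gripper_width: 33.9
```

Request:
{"api": "drive_tool", "payload": {"steps": [[0,0,0.001,0,0.02],[0,0,0.001,0,0.02],[0,0,0.0005,0,0.02],[0,0,0,0,0.02]]}}

```text
clock: 33.0
position: [443.2, 62.3, 15.7]
ee_rot: [0.989, 0.147, 0.0, -0.0]
contact_force: [-0.3, 0.8, -1.2]
gripper_width: 34.1
```

Request:
{"api": "drive_tool", "payload": {"steps": [[0,0,0.001,0,0.02],[0,0,0,0,0.02]]}}

```text
clock: 33.2
position: [443.3, 62.3, 14.9]
ee_rot: [0.989, 0.148, 0.0, 0.0]
contact_force: [-1.7, -0.3, 3.5]
gripper_width: 34.1
```

Request:
{"api": "drive_tool", "payload": {"steps": [[0,0,0,0,0.045],[0,0,0,0,0.06],[0,0,0,0,0.06],[0,0,0,0,0.06],[0,0,-0.01,0,0.06],[0,0,-0.03,0,0.06],[0,0,-0.03,0,0.06],[0,0,-0.04,0,0.06],[0,0,-0.04,0,0.06],[0.03,0,-0.04,0,0.06],[0.03,0,-0.03,0,0.06],[0,0,0,0,0.06],[0,0,0,0,0.06]]}}

```text
clock: 34.5
position: [500.3, 79.8, 235.0]
ee_rot: [0.989, 0.147, 0.0, -0.0]
contact_force: [0.4, -0.7, -0.9]
gripper_width: 59.6
```

```bash
python3 - <<'E'
from h import *
im,d,KC,s=shot("17");st()
im,_=arm.get_image("top");cv2.imwrite("pics/top9.png",im)
c=im[130:280,190:460];cv2.imwrite("pics/top9c.png",cv2.resize(c,None,fx=2.95,fy=2.95,interpolation=cv2.INTER_CUBIC))
E
```

```text
t 34.55 pos [499.3  79.4 233.9] yaw jaw deg -73.1 zax [-2.1e-03 -1.0e-04 -1.0e+00] w 60.0 F [ 0.1 -0.3 -0.8] j [ 0.48  0.18 -0.27 -0.   -1.12  1.39]
```

View pics/w17.png

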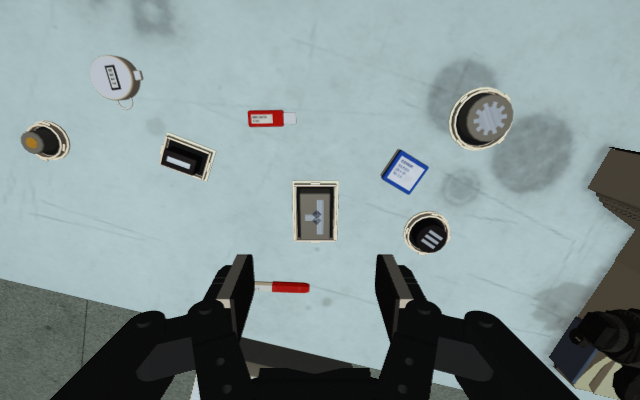

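View pics/top9c.png

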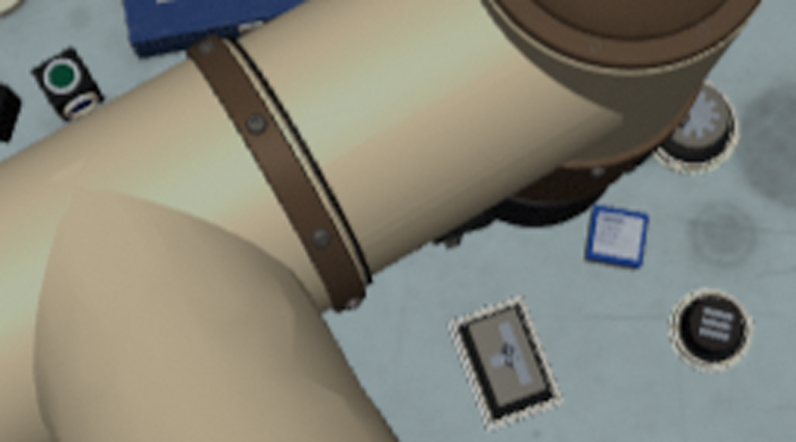

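```bash
python3 - <<'E'
from h import *
im,d,KC=load("17")
for n,uv,c in (("r25",(33,143),(436.5,386)),("r38",(432,236),(456.2,-82.8)),("r50",(492,117),(604.6,-84.4)),("o60",(316.5,215),(441.8,62)),("o38",(182.5,160),(463.6,228))):
    w=p2w(uv,25,KC)[0]
    K,C=KC;dd=d[int(uv[1]),int(uv[0])]
    P=C[:3,3]+C[:3,:3]@(dd*np.array([(uv[0]-K[0,2])/K[0,0],-(uv[1]-K[1,2])/K[0,0],-1]))
    print(n,w.round(1),c,np.hypot(*(w[:2]-c)).round(1),"top z",P[2].round(1))
cv2.imwrite("pics/c17.png",cv2.resize(im[80:260,270:530],None,fx=3,fy=3,interpolation=cv2.INTER_CUBIC))
cv2.imwrite("pics/c17b.png",cv2.resize(im[110:190,10:230],None,fx=3.6,fy=3.6,interpolation=cv2.INTER_CUBIC))
E
```

```text
r25 [435.9 383.8  25. ] (436.5, 386) 2.3 top z 25.2
r38 [460.3 -80.5  25. ] (456.2, -82.8) 4.7 top z 24.5
r50 [608.  -84.8  25. ] (604.6, -84.4) 3.5 top z 25.1
o60 [445.6  61.3  25. ] (441.8, 62) 3.8 top z 24.9
o38 [465.  223.8  25. ] (463.6, 228) 4.4 top z 24.0
```

View pics/c17.png

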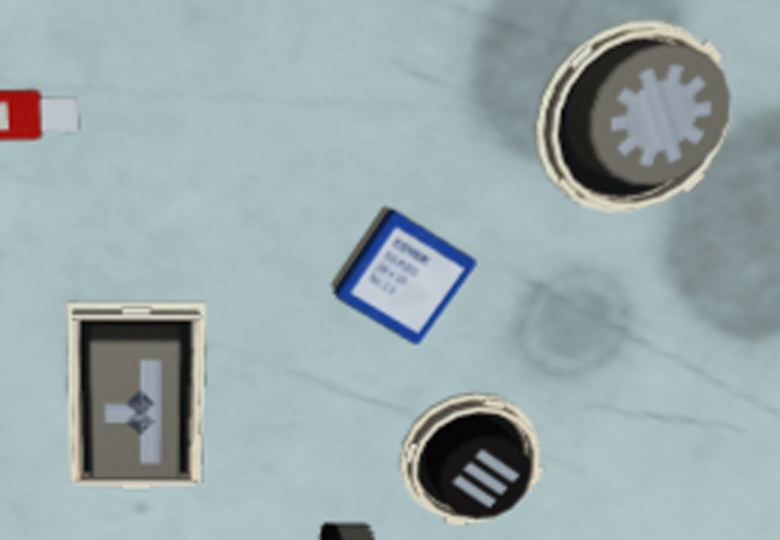

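View pics/c17b.png

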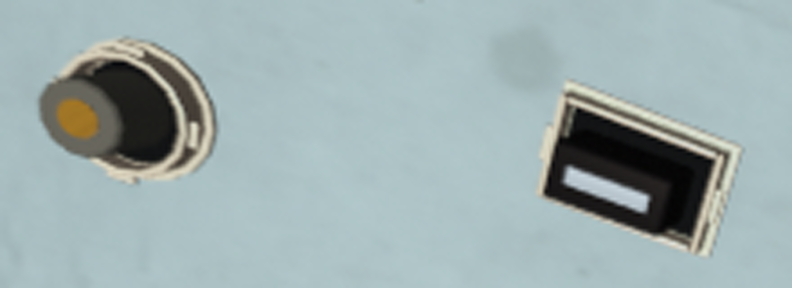

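```bash
python3 - <<'E'
from bench import arm
print(arm.job_done())
E
```

```text
the job is handed in; nothing more can be done
None
```

Both stacks are apart and all five mounts are in their own capsules, polished face up. I handed the job in at about 34.6 s of the 112 s. No verdict is reported, so the checks below are mine.

- **Handling:** I took them in the order 25 mm disc, 38 mm oblong, 38 mm disc, 50 mm disc, 60 mm oblong. Each was gripped on its upper half and lowered until the wrist force showed floor contact (3.5–8 N) before release. No mount showed any sign of tipping.
- **Height:** in the last wrist picture the top faces read 24.0–25.2 mm. A mount seated on its capsule floor should read 25 mm.
- **Centring:** the last picture put the mount centres 2.3–4.7 mm from my capsule estimates. Close-ups of four mounts straight after release showed them nearly centred (about 2 mm off or less); the 60 mm block had no close-up. I put the difference down to 1–3 mm noise in the pose reading. A mount lying flat on the floor can be at most about 5.5 mm off, within the 8 mm limit.
- **Not checked:** the last top-camera picture confirmed only the 50 mm disc, 38 mm disc and 60 mm block. The arm hid the capsules of the other two, so those rest on the wrist pictures alone.

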